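# Take the left-hand nut off the edge burnisher

### The arm

A 6-joint arm with a two-finger parallel gripper is mounted at the origin on the work surface. World frame = base frame: x ahead of the robot, y to its left, z up, the work surface at z = 0. Lengths are in m, angles in rad, forces in N, time in s.
With the tool pointing down it reaches from about 0.4 to 0.925 m from the base axis. Payload 3.4 kg.
Tool frame: the origin (TCP) lies midway between the tips of the shut fingers; the grasp point (between the pads) lies 19 mm behind it (arm.grip_point_offset is the distance from the TCP to the grasp point, in m); z points along the fingers, y is the direction in which the jaws open and shut (so a half turn about z gives the same grasp; the last joint's range is limited). The gripper opens to 85 mm and grips with 20 to 120 N. Pads are 22 mm wide; open, the fingers measure 114 mm over their backs; the gripper's body (76 mm by 85 mm) begins 54 mm behind the grasp point. The pads swing forward as they close: fully open they stand 13 mm farther back than shut.
Start: joints at [-1.224, 0.307, 1.506, -0, 1.328, -0.073], TCP at [0.234, -0.525, 0.231] pointing down, gripper open.
Joint ranges: [-3.12, 3.12], [-1.05, 2.28], [0.14, 2.33], [-1.42, 4.57], [0.1, 2.73], [-2.68, 2.68]. Speed limits (rad/s): [2.57, 2.57, 3.14, 3.14, 3.14, 3.14].

### API

Orientations are given as a unit quaternion [x, y, z, w].
In Python, from bench import observe, vision, arm gives the robot as it stands.
- The arm moves only by the tool jog_arm, never from a script. Its argument "targets" is a list that holds one entry, the list of rows, each a list of 7 numbers: the shift along the tool's x, y, z in cm, then the turn, a rotation vector about the tool's x, y, z in rad, then the opening, from 0 (shut) to 1 (fully open). In form: [[[tx, ty, tz, ax, ay, az, grip], ...]]. A call has 1 to 20 rows; each row shifts and turns the pose as measured when the row begins, along the tool's axes as they then stand; what a row does not reach is not made up. A row lasts 1/12 s, in which the tool goes at most 41.7 mm and 7.16 degrees, less where a joint would pass 70% of its speed; a pose out of reach is approached as far as the arm can. A call with a gripper value outside its range is refused whole. The fingers move at their own pace and stop on an object; "squeeze" is the grip in N (left out, the last holds). Time passes only in rows, so rows that do not move let the fingers close. It gives the time, the measured TCP pose, the force and the opening at its end, in the units of the state.
- observe(): the state, without advancing time (a new reading comes with each control period).
- vision.snapshot(name): name is "scene" or "side" or "wrist"; returns the picture (400x640x3 uint8, red, green, blue); there is no depth.
- vision.camera_model(name): a dict with "camera_matrix" (3x3 intrinsics, pixels), "k1" (the pictures are not rectified: a ray, as slopes to the right and down, at radius r is drawn at 1 + k1 r^2 times it, then the intrinsics apply), "T" (4x4, takes a point from camera to world coordinates); the wrist camera has in their place "T_tool_cam" (4x4, takes a point from camera to tool coordinates, whose origin is the TCP and whose axes are the flange's). Camera axes: x right, y up, looking along -z (the intrinsics and any distortion apply to the point x, -y, -z); pixel columns grow to the right and rows downward; lengths in m; the calibration is good to about 2 mm. A picture is of the moment at which its call begins: read the wrist's pose just before it. camera_model takes no time and is no camera call.
- arm.sign_off(): hands the job in, once; it reports no verdict.
The state is a dict: "time_s": time; "joint_positions": joint angles; "joint_velocities": joint speeds; "joint_efforts": joint torques, N m; "eef_pos": TCP position; "tcp_rot": TCP orientation; "force": force on the tool from outside, world axes, zero at the start; "moment": the same for the moment, N m; "grip_width": finger opening in m.
Only numpy, scipy, OpenCV 4.12 (cv2) and the standard library are available. Lean on these libraries where they do the work, as an engineer would, in place of code of your own. Each camera call takes 0.05 s, during which the arm holds its last target.

### The job

The wheel of the edge burnisher is due for a change: unscrew the big hexagon nut from its upright spindle and lay it flat in the round metal dish. It has a left-hand thread, so it comes off by turning it clockwise as seen from above; let it climb its thread freely, never pulling, pressing or shoving it hard against the spindle, and lift it off only once the thread has let go. Set it down, do not drop it, and leave the other things on the bench where they are.

Things in the scene. Friction and masses are not known exactly. Their poses are not given: they have to be found in the camera images.
- nut_center (a point): Centre of the plain steel hexagon nut: 46 mm over flats, 53 mm over corners, 24 mm high, open bore 29 mm, about 0.2 kg. z is its screw axis, up; x is square to one pair of flats, so there is a pair of flats every 60 degrees of yaw. It starts screwed down on a spring washer (40 mm across, touching its underside); the 88 mm wheel begins 20 mm below its underside.
- spindle_top (a point): Top end of the fixed upright steel spindle, on its axis (z up): 25 mm across the thread, 14 mm core. At the start it stands 14 mm above the nut's top face, the nut's centre 26 mm below this point.
- dish_floor (a point): Centre of the inner floor (4 mm above the bench) of the round shallow metal dish, fixed: inner floor 134 mm across, rim 156 mm across and 22 mm above the bench, walls 3 mm. Empty.
- wax_tin: Bystander: closed metal tin, 52 mm across, 45 mm high, standing; origin at the centre of its underside.
- small_nut: Bystander: small solid-looking hexagon nut lying flat, 24 mm over flats, 12 mm high; origin at the centre of its underside.
- mallet: Bystander: dark wooden round mallet standing on its head, 94 mm across, 215 mm high; origin at the centre of its underside.
- awl: Bystander: wooden-handled awl lying down, 150 mm long along its x, handle to -x.
- spare_wheel: Bystander: wooden grooved wheel lying flat, 68 mm across, 28 mm high; origin at the centre of its underside.
- weight: Bystander: brass cylinder weight, 60 mm across, 50 mm high; origin at the centre of its underside.
- nut: The same nut; origin at the centre of its underside. Left-hand thread: clockwise from above it rises, steeply (over 10 mm a turn; how fast must be felt), and is free after half to three quarters of a turn. Released part-way it stays. Play on the spindle: 2 mm each way sideways, 1 mm axially. The washer pushes it up with 6 N, fading over 3 mm of rise. Keep pull, push and side force felt by the hand under 8 N; 25 N, all nut-machine contacts added, spoils it.
- machine: The burnisher (fixed), origin on the bench straight below the spindle: foot plate 190 x 160 mm, green housing 170 x 140 mm, 85 mm high; grooved wooden wheel 88 mm across from 100 to 128 mm above the bench; then collar, washer, nut, spindle end 187 mm above the bench.
Mind the look-alikes: they are no part of the job. What is shaped like the part that bears dish_floor but purple is not meant. What is shaped like the nut but blue is not meant.

How it is judged:
On the way, in this order (a step that is already met when the one before it is completed fails the run):
1. the nut has been screwed up its thread: about 6 mm higher than at the start and still on the spindle (z of nut_center in the frame of spindle_top above -0.02 m and horizontal distance between nut_center and spindle_top below 0.005 m), for 0.05 s.
2. the nut has been lifted clear of the spindle (z of nut_center in the frame of spindle_top above 0.012 m), for 0.05 s.
At the end, for the whole second after the job is handed in: The nut lies flat (within 7 degrees, the same side up as on the spindle) on the floor of the round dish, inside its rim (centre within 45 mm of the dish's centre), let go and at rest (horizontal distance between nut_center and dish_floor below 0.045 m and z of nut_center in the frame of dish_floor below 0.016 m and angle between nut_center's own z axis and vertical below 0.12 rad and linear speed of nut below 0.02 m/s and contact force between the fingers and nut below 0.1 N); the robot touches nothing.
It fails at once if the nut is forced against the burnisher: more than 25 N between them (pulled, pressed down, tightened or shoved sideways) (contact force between nut and machine above 25 N).
It fails at once if the nut is dropped: it falls faster than 0.8 m/s with the fingers off it (linear speed of nut above 0.8 m/s and contact force between the fingers and nut below 0.1 N).
It fails at once if a bystander is shifted by more than 20 mm (distance of any of wax_tin, small_nut, mallet, awl, spare_wheel, weight from where it was at the start of the episode above 0.02 m).
It also fails if it takes over 72 s, if anything falls off the work surface, if the arm or the gripper's body presses on something with over 40 N, if the wrist force passes 120 N, or if a joint passes its speed limit or range.

## Working session

There is one attempt and no reset: what is moved stays moved. The work goes in short steps, Python scripts to look and compute and a tool call to move; the robot and the scene stay as the last step left them, time stands still between calls to the robot, and variables do not carry over. Pictures are saved under pics/ and viewed, and the job is handed in when it is done.

Besides the shell and the picture viewer there is one more tool, called after "Emit:" as name([rows], argument=value, ...), one row to a line, values as JSON. jog_arm: Moves the arm, as the interface text tells. Its arguments: {"type":"object","properties":{"targets":{"type":"array","items":{"type":"array","items":{"type":"array","items":{"type":"number"}}}},"squeeze":{"type":"number"}},"required":["targets"]}

```bash
ls; mkdir -p pics; python3 - <<'E'
from bench import observe, vision, arm
import cv2
s=observe();print(s)
print(arm.grip_point_offset)
for n in ["scene","side","wrist"]:
    im=vision.snapshot(n); cv2.imwrite(f"pics/{n}0.png",im[:,:,::-1]); print(n,vision.camera_model(n))
E
```

```text
pics
{'time_s': 0.0, 'joint_positions': array([-1.22448209e+00,  3.07562561e-01,  1.50766135e+00,  1.32727408e-05,
        1.32839281e+00, -7.35200079e-02]), 'joint_velocities': array([ 0.00145876,  0.00037275,  0.00086739, -0.00053355, -0.00040853,
       -0.00010602]), 'joint_efforts': array([ 8.23186110e-04, -4.57549489e+01, -2.51922047e+01, -1.87564237e-04,
        1.33598439e-02, -1.75158192e-05]), 'eef_pos': array([ 0.23411226, -0.52442802,  0.23039156]), 'tcp_rot': array([ 9.78048021e-01,  2.08377170e-01, -1.31229734e-04, -1.00350851e-03]), 'force': array([-0.33678711,  0.04853755,  0.3846217 ]), 'moment': array([ 0.0556757 , -0.06337682, -0.01650974]), 'grip_width': 0.08536183937979219}
0.0187
scene {'camera_matrix': array([[456.31419528,   0.        , 321.7330963 ],
       [  0.        , 456.31419528, 198.78695717],
       [  0.        ,   0.        ,   1.        ]]), 'k1': -0.13479263452762755, 'T': array([[ 0.66671255, -0.51048572,  0.54304577,  1.25535585],
       [ 0.74526502,  0.44818462, -0.49367053, -0.64217758],
       [ 0.00862699,  0.73384936,  0.67925746,  1.05171
[... 390 characters left out ...]
.72777487],
       [ 0.01304942,  0.7556317 ,  0.65486674,  0.77899956],
       [ 0.        ,  0.        ,  0.        ,  1.        ]])}
wrist {'camera_matrix': array([[286.97450886,   0.        , 320.84772523],
       [  0.        , 286.97450886, 196.90708748],
       [  0.        ,   0.        ,   1.        ]]), 'k1': -0.0061499327758273645, 'T_tool_cam': array([[ 8.09707699e-04,  9.59215288e-01,  2.82675388e-01,
         7.24650001e-02],
       [ 9.99999608e-01, -8.77697749e-04,  1.13889354e-04,
        -7.48244217e-05],
       [ 3.57347961e-04,  2.82675185e-01, -9.59215623e-01,
        -1.43235642e-01],
       [ 0.00000000e+00,  0.00000000e+00,  0.00000000e+00,
         1.00000000e+00]])}
```

View pics/scene0.png

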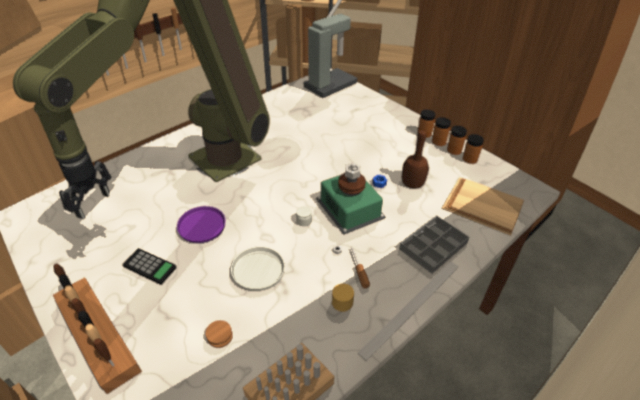

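View pics/side0.png

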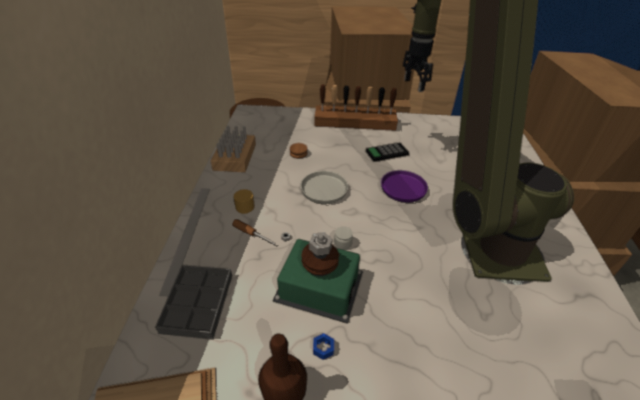

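View pics/wrist0.png

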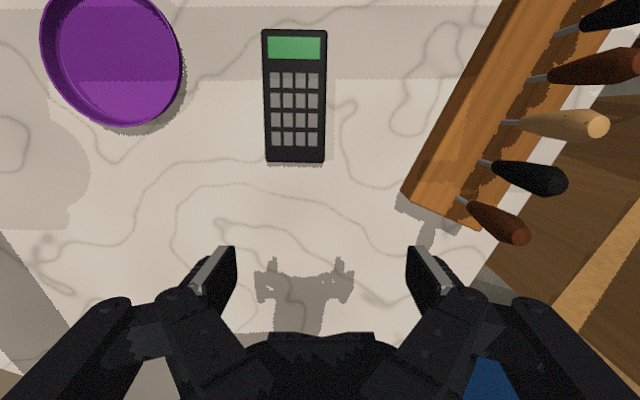

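The scene view shows the nut and spindle on the green machine at about (352,172) and the metal dish at (257,268). The side view shows them at (320,243) and (325,187). The purple dish and the blue nut are the look-alikes. Next I triangulate.

```bash
cat > h.py <<'E'
import numpy as np, cv2
from scipy.spatial.transform import Rotation as R
from bench import observe, vision, arm
def camT(n,s=None):
    m=vision.camera_model(n)
    if n!="wrist": return m,m["T"]
    T=np.eye(4);T[:3,:3]=R.from_quat(s["tcp_rot"]).as_matrix();T[:3,3]=s["eef_pos"]
    return m,T@m["T_tool_cam"]
def ray(n,uv,s=None):
    m,T=camT(n,s)
    p=cv2.undistortPoints(np.array([[uv]],float),m["camera_matrix"],np.array([m["k1"],0,0,0,0]))[0,0]
    d=T[:3,:3]@np.array([p[0],-p[1],-1]); return T[:3,3],d/np.linalg.norm(d)
def plane(n,uv,z,s=None):
    o,d=ray(n,uv,s); return o+d*(z-o[2])/d[2]
def tri(rs):
    A=sum(np.eye(3)-np.outer(d,d) for o,d in rs); b=sum((np.eye(3)-np.outer(d,d))@o for o,d in rs)
    p=np.linalg.solve(A,b); return p,[np.linalg.norm(np.cross(p-o,d)) for o,d in rs]
def proj(n,P,s=None):
    m,T=camT(n,s); p=np.linalg.inv(T)@np.append(P,1); p=np.array([[p[0],-p[1],-p[2]]])
    return cv2.projectPoints(p,np.zeros(3),np.zeros(3),m["camera_matrix"],np.array([m["k1"],0,0,0,0]))[0][0,0]
def save(n,f):
    s=observe(); im=vision.snapshot(n); cv2.imwrite(f"pics/{f}.png",im[:,:,::-1]); np.save(f"pics/{f}.npy",im); return s,im
E
python3 - <<'E'
from h import *
for n,c in (("scene",(352,168)),("side",(320,243))):
    im=cv2.imread(f"pics/{n}0.png"); u,v=c
    cv2.imwrite(f"pics/{n}0z.png",cv2.resize(im[v-45:v+45,u-60:u+60],None,fx=6,fy=6,interpolation=cv2.INTER_CUBIC))
print(plane("scene",(257,268),.015),plane("side",(325,187),.015))
print(tri([ray("scene",(352,168)),ray("side",(320,240))]))
E
```

```text
[ 0.52236093 -0.22493438  0.015     ] [ 0.51710702 -0.21721419  0.015     ]
(array([0.50860744, 0.16174776, 0.16980721]), [np.float64(0.0006845435371345112), np.float64(0.0006845435371344498)])
```

View pics/scene0z.png

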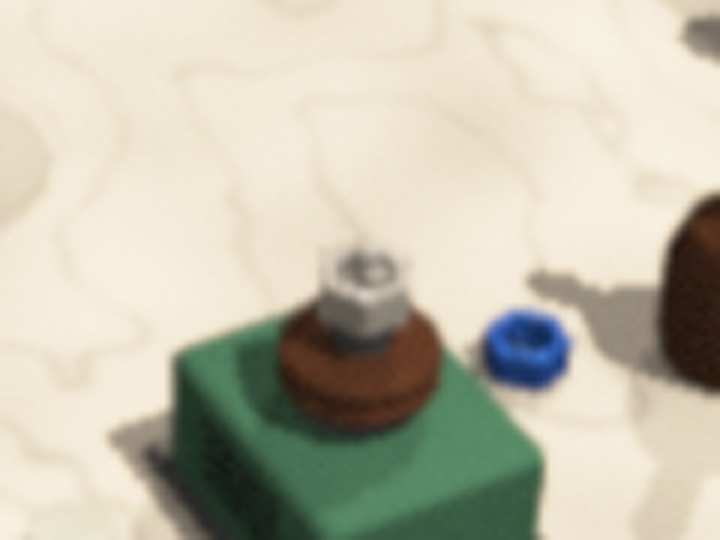

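View pics/side0z.png

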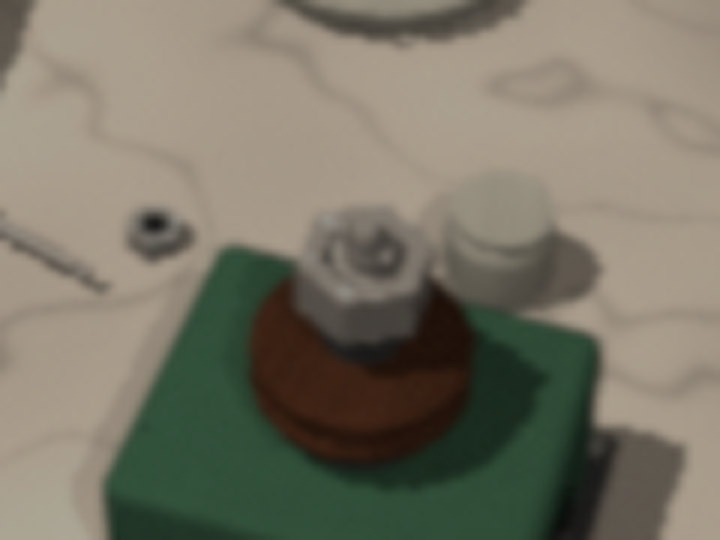

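Emit:
jog_arm([
  [[3.5,-1.4,-1,0,0,0,1],[3.5,-1.4,-1,0,0,0,1],[3.5,-1.4,-1,0,0,0,1],[3.5,-1.4,-1,0,0,0,1],[3.5,-1.4,-1,0,0,0,1],[3.5,-1.4,-1,0,0,0,1],[3.5,-1.4,-1,0,0,0,1],[3.5,-1.4,-1,0,0,0,1],[3.5,-1.4,-1,0,0,0,1],[3.5,-1.4,-1,0,0,0,1],[3.5,-1.4,-1,0,0,0,1],[0,0,0,0,0,0,1],[0,0,0,0,0,0,1]],
])

```text
time_s: 1.23
eef_pos: [0.5346, -0.2143, 0.3395]
tcp_rot: [0.979, 0.205, -0.001, -0.005]
force: [0.4, -0.7, 0.2]
grip_width: 0.0857
```

```bash
python3 - <<'E'
from h import *
s,im=save("wrist","w1"); print(s["eef_pos"],s["tcp_rot"],s["joint_positions"],s["force"],s["time_s"])
print(proj("wrist",np.array([.52,-.22,.004]),s))
E
```

```text
[ 0.53459362 -0.2142566   0.33948013] [ 0.97864605  0.20547965 -0.00146876 -0.00527826] [-0.45871442  0.25090501  1.31652991  0.00648899  1.58298758  0.69821848] [ 0.3952329  -0.69991861  0.23112976] 1.2333
[322.7701503  166.66757037]
```

View pics/w1.png

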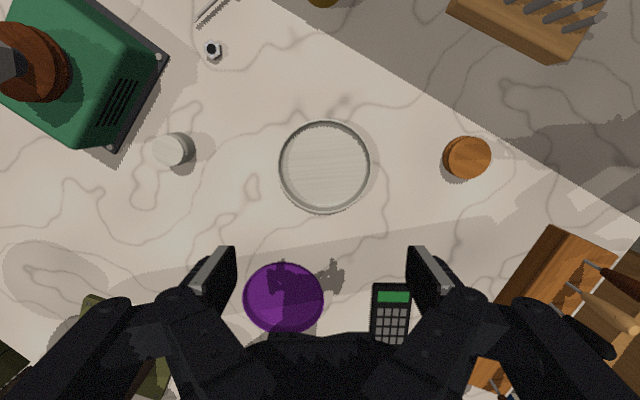

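The wrist view shows the round metal dish centred near (324,167), empty, with no obstacle around it. I refine its centre from the rim points and compute the move to the nut.

```bash
python3 - <<'E'
from h import *
s=observe()
im=np.load("pics/w1.npy")
# outer rim extremes (top/bottom/left/right) at z=.022
pts=np.array([plane("wrist",p,.022,s)[:2] for p in [(278,165),(371,166),(324,119),(324,215)]])
print(pts, (pts[0]+pts[1])/2,(pts[2]+pts[3])/2, np.linalg.norm(pts[0]-pts[1]),np.linalg.norm(pts[2]-pts[3]))
t=np.array([.51,.162,.34]); M=R.from_quat(s["tcp_rot"]).as_matrix(); print(M.round(3), M.T@(t-s["eef_pos"])*100)
E
```

```text
[[ 0.49667058 -0.15081029]
 [ 0.5561488  -0.28940279]
 [ 0.59269327 -0.18995558]
 [ 0.44819043 -0.25400526]] [ 0.52640969 -0.22010654] [ 0.52044185 -0.22198042] 0.1508162497223693 0.15806148871541545
[[ 0.916  0.402 -0.004]
 [ 0.402 -0.916  0.011]
 [ 0.001 -0.011 -1.   ]] [ 12.84436703 -35.44781703   0.36203813]
```

Emit:
jog_arm([
  [[1.3,-3.5,0,0,0,0,1],[1.3,-3.5,0,0,0,0,1],[1.3,-3.5,0,0,0,0,1],[1.3,-3.5,0,0,0,0,1],[1.3,-3.5,0,0,0,0,1],[1.3,-3.5,0,0,0,0,1],[1.3,-3.5,0,0,0,0,1],[1.3,-3.5,0,0,0,0,1],[1.3,-3.5,0,0,0,0,1],[1,-3,0,-0.011,0,0,1],[0,0,0,0,0,0,1],[0,0,0,0,0,0,1]],
])

```text
time_s: 2.28
eef_pos: [0.5071, 0.1487, 0.3332]
tcp_rot: [0.982, 0.191, -0.008, 0.001]
force: [-0.1, 0.1, -0.1]
grip_width: 0.0853
```

```bash
python3 - <<'E'
from h import *
s,im=save("wrist","w2"); print(s["eef_pos"],s["tcp_rot"],s["joint_positions"],s["force"],s["time_s"])
for z in (.187,.173): print(proj("wrist",np.array([.509,.162,z]),s))
E
```

```text
[0.50713314 0.14868728 0.33323802] [ 0.98154971  0.19103731 -0.00796367  0.00122509] [ 0.20682478  0.18680113  1.41742497 -0.00221767  1.55332821  1.39322728] [-0.08251603  0.0893706  -0.07399498] 2.2833
[309.77323503 176.49307852]
[310.2658091  173.49886644]
```

View pics/w2.png

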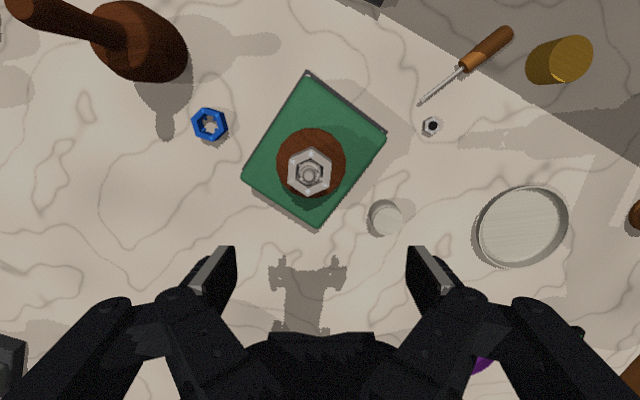

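```bash
python3 - <<'E'
from h import *
im=cv2.imread("pics/w2.png")
cv2.imwrite("pics/w2z.png",cv2.resize(im[140:205,270:350],None,fx=9,fy=9,interpolation=cv2.INTER_CUBIC))
E
```

```text
(no output)
```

View pics/w2z.png

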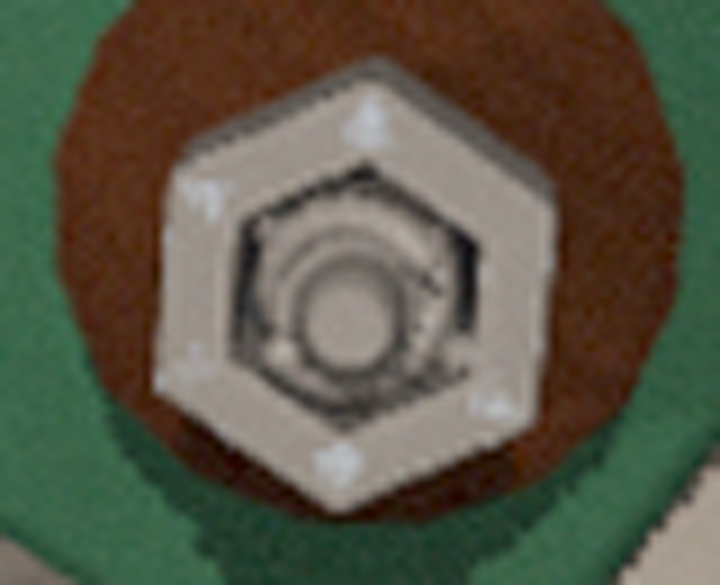

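The zoomed crop shows the nut's top hexagon with corners at (375,82), (555,195), (535,425), (338,512), (157,390) and (172,172), and the spindle tip at (352,318). One pair of flats is nearly square to the jaws.

```bash
python3 - <<'E'
from h import *
s=observe()
c=np.array([(375,82),(555,195),(535,425),(338,512),(157,390),(172,172)],float)
f=lambda p:(270+(p[0]+.5)/9-.5,140+(p[1]+.5)/9-.5)
P=np.array([plane("wrist",f(p),.173,s) for p in c])
ctr=P.mean(0);print(ctr,[np.linalg.norm(P[i]-P[i+3]) for i in range(3)])
a=np.array([np.arctan2(*(p-ctr)[1::-1]) for p in P]); print(np.degrees(a))
# mod 60
m=np.degrees(np.angle(np.exp(1j*6*a).mean())/6);print("corner yaw mod60",m,"flat normal",m+30)
M=R.from_quat(s["tcp_rot"]).as_matrix();print("tool y yaw",np.degrees(np.arctan2(M[1,1],M[0,1])), "tool x yaw",np.degrees(np.arctan2(M[1,0],M[0,0])))
print("spindle",plane("wrist",f((352,318)),.187,s)); print(M.round(4))
print(np.degrees(s["joint_positions"]))
E
```

```text
[0.50915513 0.16345056 0.173     ] [np.float64(0.0527027850651999), np.float64(0.05339637729113345), np.float64(0.052916426843884395)]
[  16.2339639   -40.16762258 -103.84220379 -163.22318662  137.05550717
   76.5651421 ]
corner yaw mod60 17.097902599909016 flat normal 47.09790259990902
tool y yaw -68.0299570080563 tool x yaw 21.97145918803698
spindle [0.51004635 0.16358219 0.187     ]
[[ 0.9272  0.3741 -0.0156]
 [ 0.3741 -0.9274 -0.0047]
 [-0.0162 -0.0015 -0.9999]]
[ 1.17955715e+01  1.07008517e+01  8.12252061e+01 -7.81485264e-02
  8.90037275e+01  7.98268133e+01]
```

Emit:
jog_arm([
  [[0,0,0,0,0,-0.12,1],[0,0,0,0,0,-0.12,1],[0,0,0,0,0,-0.12,1],[0,0,0,0,0,-0.12,1],[0,0,0,0,0,-0.12,1],[0,0,0,0,0,-0.12,1],[0,0,0,0,0,-0.12,1],[0,0,0,0,0,-0.12,1],[0,0,0,0,0,-0.12,1],[0,0,0,0,0,-0.12,1],[0,0,0,0,0,-0.12,1],[0,0,0,0,0,-0.12,1],[0,0,0,0,0,-0.12,1],[0,0,0,0,0,-0.12,1],[0,0,0,0,0,-0.12,1],[0,0,0,0,0,-0.12,1],[0,0,0,0,0,-0.12,1],[0,0,0,0,0,-0.12,1],[0,0,0,0,0,-0.12,1],[0,0,0,0,0,-0.12,1]],
])

```text
time_s: 4.0
eef_pos: [0.5061, 0.0959, 0.3273]
tcp_rot: [0.153, 0.988, -0.012, -0.013]
force: [0.5, 0.3, -0.5]
grip_width: 0.085
```

```bash
cat >> h.py <<'E'
def st(tgt=None,psi=None):
    s=observe(); M=R.from_quat(s["tcp_rot"]).as_matrix()
    y=np.degrees(np.arctan2(M[1,1],M[0,1]))
    print("t",s["time_s"],"pos",s["eef_pos"].round(4),"yawy",y.round(2),"z",M[:,2].round(4),"q",np.degrees(s["joint_positions"]).round(1),"F",s["force"].round(1),"M",s["moment"].round(2),"w",round(s["grip_width"],4))
    d=M.T@np.array([0,0,-1.]); print("tilt fix ax,ay",(-d[1]).round(4),d[0].round(4))
    if tgt is not None:
        Mt=R.from_euler("z",psi,degrees=True).as_matrix()@np.array([[0,1,0],[1,0,0],[0,0,-1.]])
        # desired: tool y at yaw psi
        print("shift cm",(M.T@(np.array(tgt)-s["eef_pos"])*100).round(2),"rotvec",R.from_matrix(M.T@Mt).as_rotvec().round(3))
    return s
E
python3 -c "
from h import *
st([.5095,.1635,.33],107.1)"
```

```text
t 4.0 pos [0.5061 0.0959 0.3273] yawy 72.45 z [-0.0302 -0.0201 -0.9993] q [  6.7  10.3  82.6  -0.9  89.  -65.7] F [ 0.5  0.3 -0.5] M [0.   0.01 0.02] w 0.085
tilt fix ax,ay -0.0283 -0.0227
shift cm [ 1.73  6.54 -0.41] rotvec [-0.021 -0.031 -0.605]
```

Emit:
jog_arm([
  [[0,0,0,0,0,-0.1,1],[0,0,0,0,0,-0.1,1],[0,0,0,0,0,-0.1,1],[0,0,0,0,0,-0.1,1],[0,0,0,0,0,-0.1,1],[0,0,0,0,0,-0.1,1],[0,0,0,0,0,0,1],[0,0,0,0,0,0,1]],
])

```text
time_s: 4.67
eef_pos: [0.5046, 0.0747, 0.3253]
tcp_rot: [-0.148, 0.989, -0.01, -0.02]
force: [-0.2, -0.2, -0.8]
grip_width: 0.0859
```

```bash
python3 -c "
from h import *
st([.5095,.1635,.33],107.1)"
```

```text
t 4.6667 pos [0.5046 0.0747 0.3253] yawy 107.06 z [-0.0362 -0.0253 -0.999 ] q [   4.6   10.1   83.1   -1.3   89.  -102.4] F [-0.2 -0.2 -0.8] M [ 0.   -0.04  0.01] w 0.0859
tilt fix ax,ay -0.0136 -0.042
shift cm [-3.05  8.34 -0.71] rotvec [-0.014 -0.042 -0.001]
```

Emit:
jog_arm([
  [[-1,2.8,-0.2,-0.014,-0.042,0,1],[-1,2.8,-0.2,0,0,0,1],[-1,2.8,-0.2,0,0,0,1],[0,0,0,0,0,0,1],[0,0,0,0,0,0,1]],
])

```text
time_s: 5.08
eef_pos: [0.5101, 0.1589, 0.3299]
tcp_rot: [-0.135, 0.991, -0.001, 0.0]
force: [-0.4, -0.0, -0.8]
grip_width: 0.0854
```

```bash
python3 -c "
from h import *
st([.5095,.1635,.33],107.1)"
```

```text
t 5.0833 pos [0.5101 0.1589 0.3299] yawy 105.51 z [ 1.e-04 -1.e-03 -1.e+00] q [ 12.8  10.8  81.6  -0.1  87.6 -92.7] F [-0.4 -0.  -0.8] M [-0.04 -0.02  0.  ] w 0.0854
tilt fix ax,ay -0.001 -0.0001
shift cm [-0.07  0.46 -0.01] rotvec [-0.001 -0.    -0.028]
```

Emit:
jog_arm([
  [[0,0,0,0,0,0.04,1],[0,0,0,0,0,0.04,1],[0,0,0,0,0,0.04,1],[0,0,0,0,0,0.04,1],[0,0,0,0,0,0,1]],
])

```text
time_s: 5.5
eef_pos: [0.5099, 0.1529, 0.329]
tcp_rot: [-0.045, 0.999, -0.002, -0.001]
force: [-0.8, -0.7, -0.0]
grip_width: 0.0856
```

```bash
python3 -c "
from h import *
st([.5095,.1635,.33],107.1)"
```

```text
t 5.5 pos [0.5099 0.1529 0.329 ] yawy 95.16 z [-0.0018 -0.0043 -1.    ] q [ 12.3  10.7  81.8  -0.2  87.7 -82.9] F [-0.8 -0.7 -0. ] M [0.03 0.   0.01] w 0.0856
tilt fix ax,ay -0.0041 -0.0022
shift cm [-0.05  1.06 -0.11] rotvec [-0.004 -0.003 -0.208]
```

Emit:
jog_arm([
  [[0,0,0,0,0,0,1],[0,0,0,0,0,0,1],[0,0,0,0,0,0,1],[0,0,0,0,0,0,1]],
])

```text
time_s: 5.83
eef_pos: [0.5099, 0.1496, 0.3287]
tcp_rot: [-0.043, 0.999, -0.003, -0.001]
force: [0.3, -0.4, -0.2]
grip_width: 0.0856
```

```bash
python3 -c "
from h import *
st([.5095,.1635,.33],107.1)"
```

```text
t 5.8333 pos [0.5099 0.1496 0.3287] yawy 94.97 z [-0.0026 -0.0055 -1.    ] q [ 12.   10.7  81.9  -0.3  87.7 -83. ] F [ 0.3 -0.4 -0.2] M [0.01 0.07 0.03] w 0.0856
tilt fix ax,ay -0.0052 -0.0031
shift cm [-0.08  1.39 -0.14] rotvec [-0.005 -0.004 -0.212]
```

Emit:
jog_arm([
  [[0,0,0,0,0,-0.02,1],[0,0,0,0,0,-0.02,1],[0,0,0,0,0,-0.02,1],[0,0,0,0,0,-0.02,1]],
])

```text
time_s: 6.17
eef_pos: [0.5099, 0.1494, 0.3288]
tcp_rot: [-0.087, 0.996, -0.003, -0.001]
force: [0.1, 0.1, -0.4]
grip_width: 0.0853
```

```bash
python3 -c "
from h import *
st([.5095,.1635,.33],107.1)"
```

```text
t 6.1667 pos [0.5099 0.1494 0.3288] yawy 99.99 z [-0.0025 -0.0055 -1.    ] q [ 12.   10.7  81.9  -0.3  87.7 -88. ] F [ 0.1  0.1 -0.4] M [ 0.06 -0.   -0.  ] w 0.0853
tilt fix ax,ay -0.005 -0.0034
shift cm [-0.2   1.39 -0.13] rotvec [-0.005 -0.004 -0.124]
```

Emit:
jog_arm([
  [[-0.1,0.5,0,-0.005,-0.004,-0.04,1],[-0.1,0.5,0,0,0,-0.04,1],[0,0.4,-0.1,0,0,-0.04,1],[0,0,0,0,0,0,1],[0,0,0,0,0,0,1],[0,0,0,0,0,0,1]],
])

```text
time_s: 6.67
eef_pos: [0.5089, 0.1643, 0.3297]
tcp_rot: [-0.152, 0.988, 0.0, 0.0]
force: [-0.3, 0.9, -0.2]
grip_width: 0.0854
```

```bash
python3 - <<'E'
from h import *
st([.5095,.1635,.33],107.1)
s,im=save("wrist","w3")
st()
im=cv2.imread("pics/w3.png")
cv2.imwrite("pics/w3z.png",cv2.resize(im[120:240,240:400],None,fx=5,fy=5,interpolation=cv2.INTER_CUBIC))
E
```

```text
t 6.6667 pos [0.5089 0.1643 0.3297] yawy 107.54 z [ 6.e-04  1.e-04 -1.e+00] q [ 13.4  10.8  81.6  -0.   87.6 -94.2] F [-0.3  0.9 -0.2] M [-0.01  0.01 -0.01] w 0.0854
tilt fix ax,ay -0.0001 0.0006
shift cm [-0.04 -0.1  -0.03] rotvec [-0.     0.001  0.008]
t 6.7167 pos [0.5089 0.1643 0.3297] yawy 107.53 z [ 6.e-04  1.e-04 -1.e+00] q [ 13.4  10.8  81.6  -0.   87.6 -94.2] F [-0.2  0.6  0.4] M [-0.01 -0.03 -0.02] w 0.0857
tilt fix ax,ay -0.0001 0.0006
```

View pics/w3z.png

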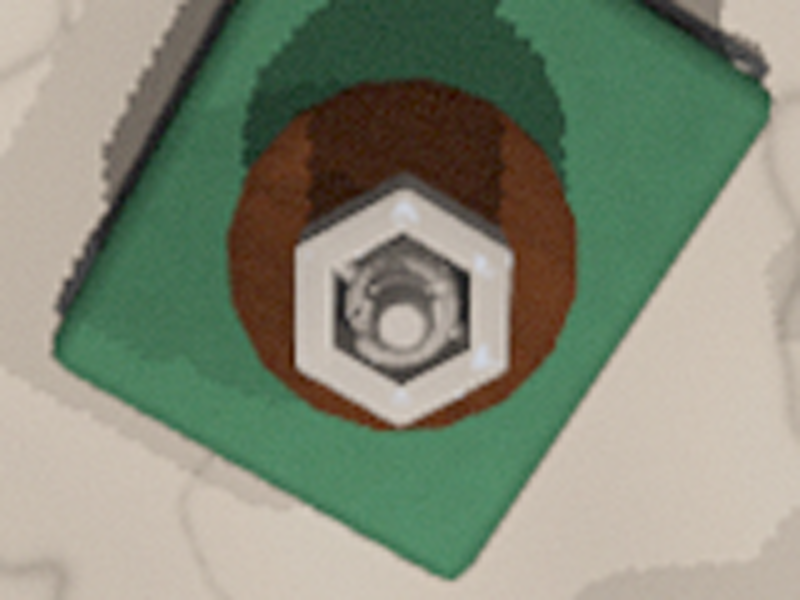

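The hexagon is square to the jaws: its corners in the crop are (406,187), (512,246), (508,374), (400,427), (296,370), (296,246), and the spindle tip is at (404,322).

```bash
python3 - <<'E'
from h import *
s=st()
c=np.array([(406,187),(512,246),(508,374),(400,427),(296,370),(296,246)],float)
f=lambda p:(240+(p[0]+.5)/5-.5,120+(p[1]+.5)/5-.5)
P=np.array([plane("wrist",f(p),.173,s) for p in c]);ctr=P.mean(0)
a=np.array([np.arctan2(*(p-ctr)[1::-1]) for p in P])
m=np.degrees(np.angle(np.exp(1j*6*a).mean())/6);print(ctr,[np.linalg.norm(P[i]-P[i+3]) for i in range(3)],"flat normal",m+30)
sp=plane("wrist",f((404,322)),.187,s);print(sp)
t=np.array([(.5092+ctr[0])/2,(.1635+ctr[1])/2,.25]);st(t,107.1)
E
```

```text
t 6.7167 pos [0.5089 0.1643 0.3297] yawy 107.53 z [ 6.e-04  1.e-04 -1.e+00] q [ 13.4  10.8  81.6  -0.   87.6 -94.2] F [-0.2  0.6  0.4] M [-0.01 -0.03 -0.02] w 0.0857
tilt fix ax,ay -0.0001 0.0006
[0.50906807 0.16389635 0.173     ] [np.float64(0.05287251597610988), np.float64(0.05379754615562356), np.float64(0.053520943642345845)] flat normal 46.655529423517564
[0.50824018 0.16387969 0.187     ]
t 6.7167 pos [0.5089 0.1643 0.3297] yawy 107.53 z [ 6.e-04  1.e-04 -1.e+00] q [ 13.4  10.8  81.6  -0.   87.6 -94.2] F [-0.2  0.6  0.4] M [-0.01 -0.03 -0.02] w 0.0857
tilt fix ax,ay -0.0001 0.0006
shift cm [-0.   -0.06  7.97] rotvec [-0.     0.001  0.007]
```

Emit:
jog_arm([
  [[0,0,1.6,0,0,0,1],[0,0,1.6,0,0,0,1],[0,0,1.6,0,0,0,1],[0,0,1.6,0,0,0,1],[0,0,1.6,0,0,0,1],[0,0,1.6,0,0,0,1],[0,0,1.6,0,0,0,1],[0,0,1.6,0,0,0,1],[0,0,1.6,0,0,0,1],[0,0,0,0,0,0,1],[0,0,0,0,0,0,1],[0,0,0,0,0,0,1],[0,0,0,0,0,0,1]],
])

```text
time_s: 7.8
eef_pos: [0.5127, 0.1623, 0.183]
tcp_rot: [-0.149, 0.989, -0.0, 0.004]
force: [0.4, -0.5, -0.3]
grip_width: 0.0854
```

```bash
python3 - <<'E'
from h import *
st([.5091,.1637,.150],106.9)
E
```

```text
t 7.8 pos [0.5127 0.1623 0.183 ] yawy 107.14 z [ 8.e-03  4.e-04 -1.e+00] q [ 13.1  16.9  95.1  -0.1  67.6 -94. ] F [ 0.4 -0.5 -0.3] M [-0.04 -0.01 -0.06] w 0.0854
tilt fix ax,ay -0.002 0.0077
shift cm [0.32 0.25 3.3 ] rotvec [-0.002  0.008  0.004]
```

Emit:
jog_arm([
  [[0.15,0.1,0.8,-0.002,0.008,0.004,1],[0.15,0.15,0.8,0,0,0,1],[0.03,0,0.8,0,0,0,1],[0.03,0,0.6,0,0,0,1],[0,0,0.2,0,0,0,1],[0,0,0,0,0,0,1],[0,0,0,0,0,0,1]],
])

```text
time_s: 8.38
eef_pos: [0.51, 0.1643, 0.1505]
tcp_rot: [-0.147, 0.989, 0.0, 0.002]
force: [-0.1, -0.9, -0.2]
grip_width: 0.0855
```

```bash
python3 - <<'E'
from h import *
st([.5091,.1637,.150],106.9)
E
```

```text
t 8.3833 pos [0.51   0.1643 0.1505] yawy 106.88 z [ 0.0044  0.0012 -1.    ] q [ 13.3  18.7  97.6   0.   63.4 -93.6] F [-0.1 -0.9 -0.2] M [-0.03  0.02  0.03] w 0.0855
tilt fix ax,ay -0.0001 0.0046
shift cm [ 0.11 -0.03  0.05] rotvec [-0.     0.005 -0.   ]
```

Emit:
jog_arm([
  [[0.1,0,0,0,0.004,0,0.58],[0,0,0,0,0,0,0.58],[0,0,0,0,0,0,0.58],[0,0,0,0,0,0,0.58],[0,0,0,0,0,0,0.58],[0,0,0,0,0,0,0.58]],
], squeeze=20)

```text
time_s: 8.88
eef_pos: [0.5098, 0.1642, 0.1513]
tcp_rot: [-0.147, 0.989, -0.0, 0.001]
force: [-0.2, 0.1, 0.4]
grip_width: 0.0493
```

```bash
python3 - <<'E'
from h import *
st([.5091,.1637,.150],106.9)
s,im=save("wrist","w4")
E
```

```text
t 8.8833 pos [0.5098 0.1642 0.1513] yawy 106.88 z [ 1.9e-03  3.0e-04 -1.0e+00] q [ 13.3  18.7  97.5  -0.   63.7 -93.5] F [-0.2  0.1  0.4] M [ 0.   -0.03 -0.02] w 0.0493
tilt fix ax,ay -0.0003 0.0019
shift cm [ 0.08 -0.02  0.13] rotvec [-0.     0.002 -0.   ]
```

View pics/w4.png

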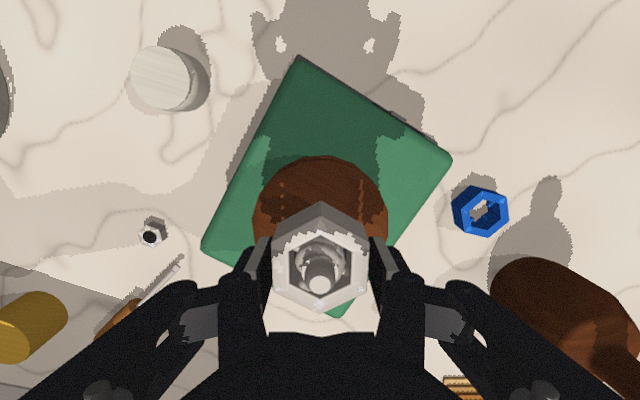

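The pads flank the nut evenly, at columns about 271 and 369, with the nut centred near (320,270). I close now.

Emit:
jog_arm([
  [[0,0,0,0,0,0,0.54],[0,0,0,0,0,0,0.5],[0,0,0,0,0,0,0.45],[0,0,0,0,0,0,0.45],[0,0,0,0,0,0,0.45]],
], squeeze=20)

```text
time_s: 9.35
eef_pos: [0.51, 0.1639, 0.1516]
tcp_rot: [-0.147, 0.989, -0.0, 0.001]
force: [-0.3, -1.1, 0.0]
grip_width: 0.0457
```

```bash
python3 - <<'E'
from h import *
st([.5091,.1637,.150],106.9)
E
```

```text
t 9.35 pos [0.51   0.1639 0.1516] yawy 106.88 z [ 2.5e-03 -1.0e-04 -1.0e+00] q [ 13.3  18.7  97.5  -0.   63.7 -93.5] F [-0.3 -1.1  0. ] M [-0.03  0.02 -0.06] w 0.0457
tilt fix ax,ay -0.0008 0.0023
shift cm [0.09 0.01 0.16] rotvec [-0.001  0.002 -0.   ]
```

Emit:
jog_arm([
  [[0,0,-0.006,0,0,0.03,0.45],[0,0,-0.006,0,0,0.03,0.45],[0,0,-0.006,0,0,0.03,0.45],[0,0,-0.006,0,0,0.03,0.45],[0,0,-0.006,0,0,0.03,0.45]],
], squeeze=20)

```text
time_s: 9.77
eef_pos: [0.5103, 0.164, 0.152]
tcp_rot: [-0.07, 0.998, -0.0, 0.002]
force: [-0.2, -0.8, -0.3]
grip_width: 0.0458
```

```bash
python3 - <<'E'
from h import *
st([.5095,.1637,.150],106.9)
E
```

```text
t 9.7667 pos [0.5103 0.164  0.152 ] yawy 97.97 z [ 3.1e-03  1.0e-04 -1.0e+00] q [ 13.3  18.7  97.4  -0.   63.7 -84.6] F [-0.2 -0.8 -0.3] M [-0.05 -0.01  0.03] w 0.0458
tilt fix ax,ay -0.0003 0.0031
shift cm [ 0.08 -0.02  0.2 ] rotvec [-0.001  0.003 -0.156]
```

Emit:
jog_arm([
  [[0.01,0,-0.007,0,0.001,0.035,0.45],[0.01,0,-0.007,0,0.001,0.035,0.45],[0.01,0,-0.007,0,0.001,0.035,0.45],[0.01,0,-0.007,0,0.001,0.035,0.45],[0.01,0,-0.007,0,0,0.035,0.45],[0,0,-0.007,0,0,0.035,0.45],[0,0,-0.007,0,0,0.035,0.45],[0,0,-0.007,0,0,0.035,0.45]],
])

```text
time_s: 10.43
eef_pos: [0.511, 0.1645, 0.1526]
tcp_rot: [0.077, 0.997, 0.0, 0.001]
force: [1.0, -0.0, -0.3]
grip_width: 0.0454
```

```bash
python3 - <<'E'
from h import *
st([.5095,.1637,.150],106.9)
E
```

```text
t 10.4333 pos [0.511  0.1645 0.1526] yawy 81.17 z [ 1.4e-03  4.0e-04 -1.0e+00] q [ 13.3  18.8  97.2   0.   64.  -67.8] F [ 1.  -0.  -0.3] M [-0.12 -0.04 -0.04] w 0.0454
tilt fix ax,ay 0.0006 0.0013
shift cm [ 0.14 -0.1   0.26] rotvec [ 0.     0.001 -0.449]
```

Emit:
jog_arm([
  [[0.03,-0.01,-0.008,0,0,0.035,0.45],[0.03,-0.01,-0.008,0,0,0.035,0.45],[0.03,-0.01,-0.008,0,0,0.035,0.45],[0.03,-0.01,-0.008,0,0,0.035,0.45],[0.03,-0.01,-0.008,0,0,0.035,0.45],[0.02,-0.01,-0.008,0,0,0.035,0.45]],
])

```text
time_s: 10.93
eef_pos: [0.5108, 0.1641, 0.1532]
tcp_rot: [0.186, 0.983, 0.0, 0.002]
force: [-0.8, -0.5, 0.7]
grip_width: 0.0459
```

```bash
python3 - <<'E'
from h import *
st([.5095,.1637,.150],106.9)
E
```

```text
t 10.9333 pos [0.5108 0.1641 0.1532] yawy 68.57 z [ 4.3e-03 -5.0e-04 -1.0e+00] q [ 13.4  18.6  97.3  -0.1  63.8 -55.2] F [-0.8 -0.5  0.7] M [-0.18  0.05  0.05] w 0.0459
tilt fix ax,ay 0.0011 0.0041
shift cm [ 0.11 -0.08  0.32] rotvec [-0.     0.004 -0.669]
```

Emit:
jog_arm([
  [[0.03,-0.01,-0.008,0,0.002,0.035,0.45],[0.03,-0.01,-0.008,0,0.002,0.035,0.45],[0.03,-0.01,-0.008,0,0.001,0.035,0.45],[0.03,-0.01,-0.008,0,0.001,0.035,0.45],[0.03,-0.01,-0.008,0,0,0.035,0.45],[0.02,-0.01,-0.008,0,0,0.035,0.45],[0.02,-0.01,-0.008,0,0,0.035,0.45],[0,0,0,0,0,0,0.45]],
])

```text
time_s: 11.6
eef_pos: [0.5103, 0.1643, 0.1537]
tcp_rot: [0.311, 0.95, 0.001, 0.0]
force: [0.0, 0.7, 0.9]
grip_width: 0.0457
```

```bash
python3 - <<'E'
from h import *
st([.5095,.1637,.150],106.9)
s,im=save("wrist","w5")
st()
s,im=save("side","s5")
st()
E
```

```text
t 11.6 pos [0.5103 0.1643 0.1537] yawy 53.79 z [ 0.0014  0.0019 -1.    ] q [ 13.3  18.6  97.2   0.1  64.  -40.6] F [0.  0.7 0.9] M [-0.04  0.05 -0.01] w 0.0457
tilt fix ax,ay 0.0024 0.0
shift cm [ 0.03 -0.1   0.37] rotvec [ 0.002  0.001 -0.927]
t 11.65 pos [0.5103 0.1643 0.1537] yawy 53.88 z [ 0.0014  0.0019 -1.    ] q [ 13.3  18.6  97.2   0.1  64.  -40.6] F [-0.3 -0.5  0.1] M [-0.08  0.02  0.  ] w 0.0455
tilt fix ax,ay 0.0024 0.0
t 11.7 pos [0.5103 0.1643 0.1537] yawy 53.9 z [ 0.0014  0.002  -1.    ] q [ 13.3  18.6  97.2   0.1  64.  -40.7] F [-0.1 -0.5 -0.5] M [-0.11 -0.03  0.  ] w 0.0456
tilt fix ax,ay 0.0024 -0.0
```

View pics/w5.png

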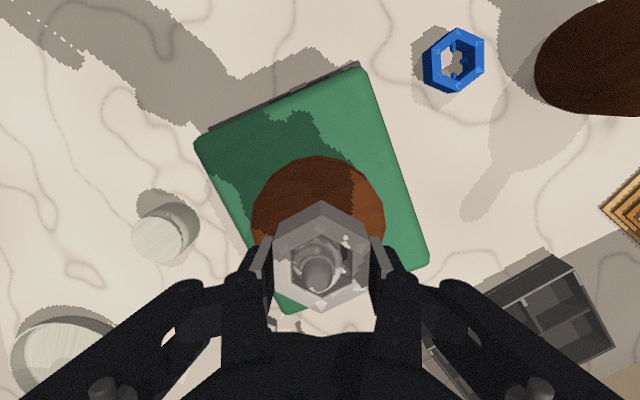

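Emit:
jog_arm([
  [[0.02,-0.02,-0.009,0,0,0.04,0.45],[0.02,-0.02,-0.009,0,0,0.04,0.45],[0.02,-0.02,-0.009,0,0,0.04,0.45],[0.02,-0.02,-0.009,0,0,0.04,0.45],[0.02,-0.02,-0.009,0,0,0.04,0.45],[0.02,-0.02,-0.009,0,0,0.04,0.45],[0.02,-0.02,-0.009,0,0,0.04,0.45],[0.02,-0.02,-0.009,0,0,0.04,0.45]],
])

```text
time_s: 12.37
eef_pos: [0.5092, 0.1627, 0.1543]
tcp_rot: [0.46, 0.888, 0.0, 0.002]
force: [1.3, -1.3, 1.2]
grip_width: 0.0456
```

```bash
python3 - <<'E'
from h import *
st([.5095,.1637,.150],106.9)
E
```

```text
t 12.3667 pos [0.5092 0.1627 0.1543] yawy 35.26 z [ 0.0035 -0.0012 -1.    ] q [ 13.3  18.4  97.4  -0.1  64.  -21.9] F [ 1.3 -1.3  1.2] M [-0.2  -0.12  0.05] w 0.0456
tilt fix ax,ay 0.0022 0.003
shift cm [0.07 0.08 0.43] rotvec [ 0.     0.004 -1.25 ]
```

Emit:
jog_arm([
  [[0.01,0.02,-0.014,0,0,0.04,0.45],[0.01,0.02,-0.014,0,0,0.04,0.45],[0.01,0.01,-0.014,0,0,0.04,0.45],[0.01,0.01,-0.014,0,0,0.04,0.45],[0.01,0.01,-0.014,0,0,0.04,0.45],[0.01,0,-0.014,0,0,0.04,0.45],[0.01,0,-0.014,0,0,0.04,0.45]],
])

```text
time_s: 12.95
eef_pos: [0.509, 0.1618, 0.1553]
tcp_rot: [0.582, 0.813, -0.001, 0.002]
force: [-0.8, -0.3, -0.5]
grip_width: 0.0457
```

```bash
python3 - <<'E'
from h import *
st([.5095,.1637,.150],106.9)
E
```

```text
t 12.95 pos [0.509  0.1618 0.1553] yawy 18.86 z [ 0.0026 -0.0046 -1.    ] q [13.3 18.4 97.3 -0.3 64.2 -5.4] F [-0.8 -0.3 -0.5] M [-0.09 -0.04 -0.  ] w 0.0457
tilt fix ax,ay 0.001 0.0052
shift cm [0.16 0.1  0.53] rotvec [-0.003  0.005 -1.537]
```

Emit:
jog_arm([
  [[0.04,0.02,-0.012,0,0.002,0.04,0.45],[0.04,0.02,-0.012,0,0.002,0.04,0.45],[0.04,0.02,-0.012,0,0.001,0.04,0.45],[0.04,0.02,-0.012,0,0,0.04,0.45],[0.04,0.02,-0.012,0,0,0.04,0.45],[0.04,0.02,-0.012,0,0,0.04,0.45]],
])

```text
time_s: 13.45
eef_pos: [0.5088, 0.162, 0.1561]
tcp_rot: [0.677, 0.736, -0.002, 0.001]
force: [-0.8, -2.0, 0.9]
grip_width: 0.0455
```

```bash
python3 - <<'E'
from h import *
st([.5095,.1637,.150],106.9)
E
```

```text
t 13.45 pos [0.5088 0.162  0.1561] yawy 4.82 z [-3.0e-04 -4.4e-03 -1.0e+00] q [13.3 18.4 97.1 -0.3 64.5  8.6] F [-0.8 -2.   0.9] M [-0.32  0.1   0.07] w 0.0455
tilt fix ax,ay -0.0007 0.0043
shift cm [0.17 0.08 0.61] rotvec [-0.004  0.002 -1.782]
```

Emit:
jog_arm([
  [[0.01,0,-0.011,0,0,0.04,0.45],[0.01,0,-0.011,0,0,0.04,0.45],[0.01,0.01,-0.011,0,0.001,0.04,0.45],[0.01,0.01,-0.011,0,0.001,0.04,0.45],[0.01,0.01,-0.011,0,0.001,0.04,0.45],[0.01,0.01,-0.011,0,0.001,0.04,0.45]],
])

```text
time_s: 13.95
eef_pos: [0.5084, 0.1618, 0.1571]
tcp_rot: [0.762, 0.648, -0.001, 0.0]
force: [0.0, -1.8, 0.9]
grip_width: 0.046
```

```bash
python3 - <<'E'
from h import *
st([.5095,.1637,.150],106.9)
E
```

```text
t 13.95 pos [0.5084 0.1618 0.1571] yawy -9.24 z [-0.0015 -0.0019 -1.    ] q [13.2 18.3 97.1 -0.1 64.7 22.5] F [ 0.  -1.8  0.9] M [-0.11  0.06  0.01] w 0.046
tilt fix ax,ay -0.0011 0.0021
shift cm [0.21 0.08 0.71] rotvec [-0.003  0.    -2.027]
```

Emit:
jog_arm([
  [[0,0,-0.011,0,0,0.04,0.45],[0,0,-0.011,0,0,0.04,0.45],[0,0,-0.011,0,0,0.04,0.45],[0,0.01,-0.011,0,0.001,0.04,0.45],[0,0.01,-0.011,0,0.001,0.04,0.45],[0,0.01,-0.011,0,0.001,0.04,0.45]],
])

```text
time_s: 14.45
eef_pos: [0.5081, 0.1618, 0.158]
tcp_rot: [0.835, 0.55, -0.0, -0.001]
force: [-0.6, -0.8, 0.8]
grip_width: 0.0454
```

```bash
python3 - <<'E'
from h import *
st([.5095,.1637,.150],106.9)
s,im=save("wrist","w6")
st()
E
```

```text
t 14.45 pos [0.5081 0.1618 0.158 ] yawy -23.32 z [-0.0012  0.0012 -1.    ] q [13.1 18.2 97.1  0.1 64.7 36.4] F [-0.6 -0.8  0.8] M [-0.04  0.06  0.12] w 0.0454
tilt fix ax,ay -0.0016 -0.0006
shift cm [0.23 0.06 0.8 ] rotvec [-0.000e+00 -2.000e-03 -2.273e+00]
t 14.5 pos [0.5081 0.1618 0.1581] yawy -23.43 z [-0.0012  0.0013 -1.    ] q [13.1 18.2 97.1  0.1 64.7 36.5] F [-0.5  0.   0.8] M [-0.02  0.06  0.01] w 0.0456
tilt fix ax,ay -0.0016 -0.0007
```

View pics/w6.png

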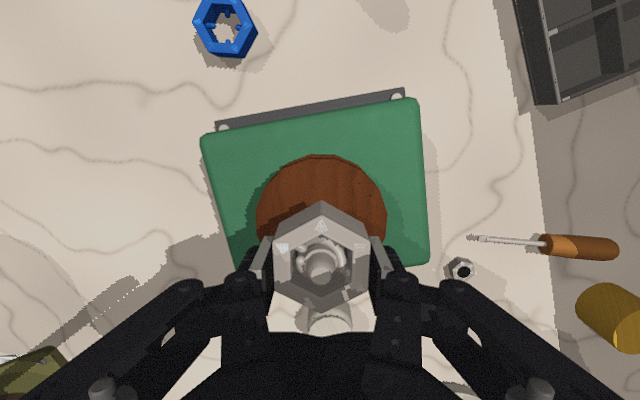

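The nut fills the same pixels between the pads (columns 272–370) as before turning, so it is climbing with the hand without slipping. I continue.

Emit:
jog_arm([
  [[0.01,0,-0.012,0,0,0.04,0.45],[0.01,0,-0.012,0,0,0.04,0.45],[0.01,0,-0.012,0,0,0.04,0.45],[0.01,0,-0.012,0,0,0.04,0.45],[0.01,0,-0.012,0,0,0.04,0.45],[0.01,0,-0.012,0,0,0.04,0.45]],
])

```text
time_s: 15.0
eef_pos: [0.5077, 0.162, 0.1589]
tcp_rot: [0.896, 0.445, -0.001, -0.001]
force: [-0.6, -0.2, 0.4]
grip_width: 0.0457
```

```bash
python3 - <<'E'
from h import *
st([.5095,.1637,.150],106.9)
E
```

```text
t 15.0 pos [0.5077 0.162  0.1589] yawy -37.17 z [-2.3e-03  6.0e-04 -1.0e+00] q [13.1 18.2 97.   0.1 64.9 50.3] F [-0.6 -0.2  0.4] M [-0.09  0.05  0.08] w 0.0457
tilt fix ax,ay -0.0022 0.0009
shift cm [0.24 0.04 0.89] rotvec [-2.000e-03 -2.000e-03 -2.514e+00]
```

Emit:
jog_arm([
  [[0.01,0,-0.012,0,0,0.04,0.45],[0.01,0,-0.012,0,0,0.04,0.45],[0.01,0,-0.012,0,0,0.04,0.45],[0.01,0,-0.012,0,0,0.04,0.45],[0.01,0,-0.012,0,0,0.04,0.45],[0.01,0,-0.012,0,0,0.04,0.45]],
])

```text
time_s: 15.5
eef_pos: [0.5074, 0.1623, 0.1599]
tcp_rot: [0.943, 0.334, -0.002, -0.001]
force: [-0.3, 0.5, 1.0]
grip_width: 0.0457
```

```bash
python3 - <<'E'
from h import *
st([.5095,.1637,.150],106.9)
E
```

```text
t 15.5 pos [0.5074 0.1623 0.1599] yawy -50.97 z [-3.4e-03  1.0e-04 -1.0e+00] q [13.2 18.1 96.9  0.1 65.1 64.1] F [-0.3  0.5  1. ] M [0.   0.07 0.03] w 0.0457
tilt fix ax,ay -0.0022 0.0026
shift cm [0.25 0.03 0.99] rotvec [-4.000e-03 -2.000e-03 -2.755e+00]
```

Emit:
jog_arm([
  [[0.02,0,-0.01,0,0,0.04,0.45],[0.02,0,-0.01,0,0,0.04,0.45],[0.02,0,-0.01,0,0,0.04,0.45],[0.02,0,-0.01,0,0,0.04,0.45],[0.02,0,-0.01,0,0,0.04,0.45],[0.02,0,-0.01,0,0,0.04,0.45]],
])

```text
time_s: 16.0
eef_pos: [0.5073, 0.1627, 0.1608]
tcp_rot: [0.976, 0.218, -0.003, -0.0]
force: [-0.4, -1.2, 0.2]
grip_width: 0.0456
```

```bash
python3 - <<'E'
from h import *
st([.5095,.1637,.150],106.9)
E
```

```text
t 16.0 pos [0.5073 0.1627 0.1608] yawy -64.77 z [-5.3e-03 -8.0e-04 -1.0e+00] q [13.2 18.1 96.8  0.  65.4 78. ] F [-0.4 -1.2  0.2] M [-0.06  0.04  0.04] w 0.0456
tilt fix ax,ay -0.0016 0.0051
shift cm [0.25 0.   1.08] rotvec [-8.000e-03 -2.000e-03 -2.996e+00]
```

Emit:
jog_arm([
  [[0.02,0,-0.011,0,0,0.04,0.45],[0.02,0,-0.011,0,0,0.04,0.45],[0.02,0,-0.011,0,0,0.04,0.45],[0.02,0,-0.011,0,0,0.04,0.45],[0.02,0,-0.011,0,0,0.04,0.45],[0.02,0,-0.011,0,0,0.04,0.45]],
])

```text
time_s: 16.5
eef_pos: [0.5071, 0.1631, 0.1617]
tcp_rot: [0.995, 0.1, -0.004, 0.0]
force: [-0.9, -0.5, 1.0]
grip_width: 0.0452
```

```bash
python3 - <<'E'
from h import *
st([.5095,.1637,.150],106.9)
s,im=save("wrist","w7")
st()
E
```

```text
t 16.5 pos [0.5071 0.1631 0.1617] yawy -78.58 z [-0.0075 -0.0011 -1.    ] q [13.3 18.1 96.6  0.  65.7 91.8] F [-0.9 -0.5  1. ] M [-0.04  0.11  0.01] w 0.0452
tilt fix ax,ay -0.0004 0.0076
shift cm [ 0.25 -0.02  1.17] rotvec [1.200e-02 1.000e-03 3.046e+00]
t 16.55 pos [0.5072 0.1631 0.1618] yawy -78.68 z [-0.0074 -0.0011 -1.    ] q [13.3 18.1 96.6  0.  65.7 91.9] F [ 0.7 -0.5  1.6] M [-0.05  0.11  0.03] w 0.0456
tilt fix ax,ay -0.0004 0.0075
```

View pics/w7.png

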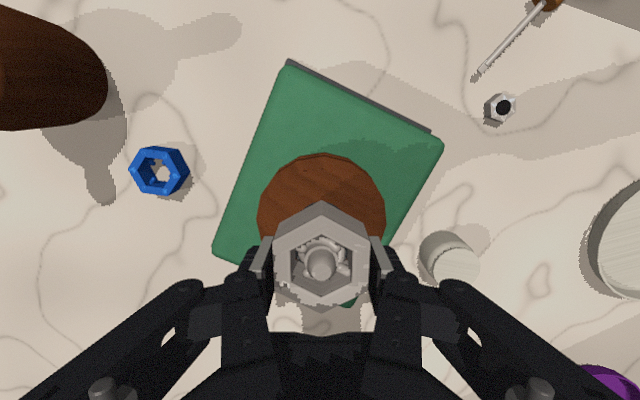

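Emit:
jog_arm([
  [[0.03,0,-0.011,0,0.002,0.04,0.45],[0.03,0,-0.011,0,0.002,0.04,0.45],[0.03,0,-0.011,0,0.002,0.04,0.45],[0.03,0,-0.011,0,0.002,0.04,0.45],[0.03,0,-0.011,0,0.001,0.04,0.45],[0.03,0,-0.011,0,0.001,0.04,0.45]],
])

```text
time_s: 17.05
eef_pos: [0.5072, 0.1633, 0.1626]
tcp_rot: [1.0, -0.019, -0.0, 0.0]
force: [-0.8, 0.2, 0.2]
grip_width: 0.0457
```

```bash
python3 - <<'E'
from h import *
st([.5095,.1637,.150],-106.9)
E
```

```text
t 17.05 pos [0.5072 0.1633 0.1626] yawy -92.2 z [-4.e-04 -3.e-04 -1.e+00] q [ 13.3  17.9  96.9  -0.   65.3 105.5] F [-0.8  0.2  0.2] M [-0.06  0.15  0.01] w 0.0457
tilt fix ax,ay 0.0003 0.0004
shift cm [ 0.23 -0.05  1.26] rotvec [0.    0.    0.257]
```

Emit:
jog_arm([
  [[0.03,0,-0.011,0,0.002,0.04,0.45],[0.03,0,-0.011,0,0.002,0.04,0.45],[0.03,0,-0.011,0,0.002,0.04,0.45],[0.03,0,-0.011,0,0.001,0.04,0.45],[0.03,0,-0.011,0,0.001,0.04,0.45],[0.03,0,-0.011,0,0.001,0.04,0.45]],
])

```text
time_s: 17.55
eef_pos: [0.507, 0.1634, 0.1635]
tcp_rot: [0.99, -0.137, 0.003, 0.0]
force: [-0.8, 0.5, 1.0]
grip_width: 0.0453
```

```bash
python3 - <<'E'
from h import *
st([.5095,.1637,.150],-106.9)
E
```

```text
t 17.55 pos [0.507  0.1634 0.1635] yawy -105.81 z [ 0.0057 -0.001  -1.    ] q [ 1.340e+01  1.770e+01  9.700e+01 -1.000e-01  6.500e+01  1.193e+02] F [-0.8  0.5  1. ] M [0.08 0.12 0.04] w 0.0453
tilt fix ax,ay -0.0006 -0.0058
shift cm [ 0.22 -0.1   1.35] rotvec [-0.001 -0.006  0.019]
```

Emit:
jog_arm([
  [[0.03,0,-0.011,0,-0.002,0.04,0.45],[0.03,0,-0.011,0,-0.002,0.04,0.45],[0.03,0,-0.011,0,-0.002,0.04,0.45],[0.03,0,-0.011,0,0,0.04,0.45],[0.03,0,-0.011,0,0,0.04,0.45],[0.03,0,-0.011,0,0,0.04,0.45]],
])

```text
time_s: 18.05
eef_pos: [0.5073, 0.1639, 0.1644]
tcp_rot: [0.967, -0.254, -0.001, -0.001]
force: [-0.9, 0.5, 1.0]
grip_width: 0.0458
```

```bash
python3 - <<'E'
from h import *
st([.5095,.1637,.150],-106.9)
E
```

```text
t 18.05 pos [0.5073 0.1639 0.1644] yawy -119.41 z [-0.0022  0.003  -1.    ] q [ 13.2  17.8  96.6   0.2  65.6 132.5] F [-0.9  0.5  1. ] M [0.   0.14 0.1 ] w 0.0458
tilt fix ax,ay -0.0015 0.0034
shift cm [ 0.2  -0.09  1.44] rotvec [-0.002  0.003 -0.218]
```

Emit:
jog_arm([
  [[0.03,0,-0.011,0,0,0.04,0.45],[0.03,0,-0.011,0,0,0.04,0.45],[0.03,0,-0.011,0,0,0.04,0.45],[0.03,0,-0.011,0,0,0.04,0.45],[0.02,0,0,0,0,0.01,0.45]],
])

```text
time_s: 18.47
eef_pos: [0.5075, 0.1641, 0.1651]
tcp_rot: [0.943, -0.334, -0.003, -0.002]
force: [0.3, 0.8, 1.2]
grip_width: 0.0454
```

```bash
python3 - <<'E'
from h import *
st([.5095,.1637,.150],-106.9)
s,im=save("wrist","w8")
st()
E
```

```text
t 18.4667 pos [0.5075 0.1641 0.1651] yawy -129.01 z [-0.0037  0.0048 -1.    ] q [ 13.2  17.8  96.5   0.3  65.8 142. ] F [0.3 0.8 1.2] M [-0.03  0.09  0.02] w 0.0454
tilt fix ax,ay -0.0014 0.0059
shift cm [ 0.19 -0.09  1.51] rotvec [-0.003  0.006 -0.386]
t 18.5167 pos [0.5076 0.1641 0.1651] yawy -128.99 z [-0.0037  0.0048 -1.    ] q [ 13.2  17.8  96.5   0.3  65.8 142. ] F [-0.4  1.2  1. ] M [ 0.05  0.09 -0.01] w 0.046
tilt fix ax,ay -0.0014 0.0059
```

View pics/w8.png

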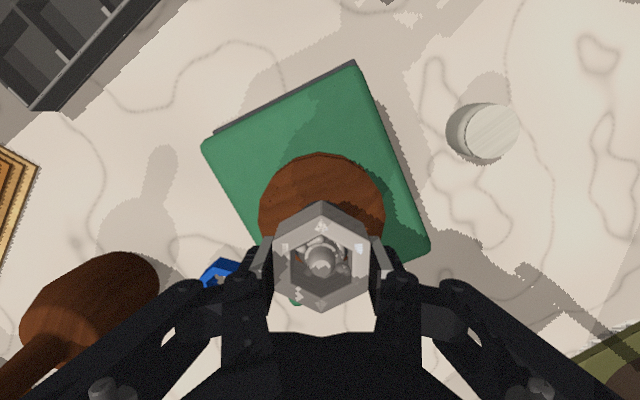

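Emit:
jog_arm([
  [[0,0,-0.04,0,0,0.01,0.45],[0,0,-0.04,0,0,0.01,0.45]],
])

```text
time_s: 18.68
eef_pos: [0.5073, 0.1641, 0.1656]
tcp_rot: [0.94, -0.342, -0.003, -0.002]
force: [0.1, 0.1, -1.9]
grip_width: 0.0454
```

```bash
python3 - <<'E'
from h import *
st([.5095,.1637,.150],-106.9)
E
```

```text
t 18.6833 pos [0.5073 0.1641 0.1656] yawy -130.01 z [-0.0043  0.0048 -1.    ] q [ 13.2  17.8  96.5   0.4  65.9 143. ] F [ 0.1  0.1 -1.9] M [0.   0.02 0.03] w 0.0454
tilt fix ax,ay -0.0009 0.0064
shift cm [ 0.2  -0.11  1.55] rotvec [-0.002  0.006 -0.403]
```

Emit:
jog_arm([
  [[0,0,-0.04,0,0,0.01,0.45],[0,0,0,0,0,0,0.45]],
])

```text
time_s: 18.85
eef_pos: [0.5071, 0.164, 0.1655]
tcp_rot: [0.938, -0.347, -0.003, -0.001]
force: [0.9, -0.3, -2.6]
grip_width: 0.0457
```

```bash
python3 - <<'E'
from h import *
st([.5095,.1637,.150],-106.9)
E
```

```text
t 18.85 pos [0.5071 0.164  0.1655] yawy -130.58 z [-0.005   0.0044 -1.    ] q [ 13.2  17.8  96.5   0.3  65.9 143.6] F [ 0.9 -0.3 -2.6] M [ 0.02 -0.07 -0.02] w 0.0457
tilt fix ax,ay -0.0001 0.0067
shift cm [ 0.21 -0.14  1.55] rotvec [-0.001  0.007 -0.413]
```

Emit:
jog_arm([
  [[0,0,-0.05,0,0,0,0.45],[0,0,-0.05,0,0,0,0.45]],
])

```text
time_s: 19.02
eef_pos: [0.5068, 0.1639, 0.1662]
tcp_rot: [0.938, -0.347, -0.003, -0.001]
force: [0.1, -0.4, -1.1]
grip_width: 0.0458
```

```bash
python3 - <<'E'
from h import *
st([.5095,.1637,.150],-106.9)
E
```

```text
t 19.0167 pos [0.5068 0.1639 0.1662] yawy -130.56 z [-0.0058  0.0042 -1.    ] q [ 13.2  17.8  96.4   0.3  66.1 143.6] F [ 0.1 -0.4 -1.1] M [-0.01 -0.02  0.02] w 0.0458
tilt fix ax,ay 0.0006 0.0072
shift cm [ 0.23 -0.16  1.62] rotvec [-0.001  0.007 -0.413]
```

Emit:
jog_arm([
  [[0.02,0,-0.06,0,0.003,0,0.45],[0.02,0,-0.06,0,0.003,0,0.45]],
])

```text
time_s: 19.18
eef_pos: [0.5071, 0.1635, 0.1672]
tcp_rot: [0.938, -0.346, -0.001, 0.0]
force: [-0.2, -0.0, -1.3]
grip_width: 0.0455
```

```bash
python3 - <<'E'
from h import *
st([.5095,.1637,.150],-106.9)
E
```

```text
t 19.1833 pos [0.5071 0.1635 0.1672] yawy -130.54 z [-0.0015 -0.     -1.    ] q [ 13.3  17.6  96.5   0.   66.  143.8] F [-0.2 -0.  -1.3] M [ 0.02 -0.02  0.05] w 0.0455
tilt fix ax,ay 0.001 0.0011
shift cm [ 0.17 -0.18  1.72] rotvec [ 0.001  0.001 -0.413]
```

Emit:
jog_arm([
  [[0.02,0,-0.06,0,0,0,0.45],[0.02,0,-0.06,0,0,0,0.45]],
])

```text
time_s: 19.35
eef_pos: [0.5073, 0.1632, 0.1686]
tcp_rot: [0.938, -0.346, -0.001, 0.0]
force: [0.5, -0.3, -1.2]
grip_width: 0.0457
```

```bash
python3 - <<'E'
from h import *
st([.5095,.1637,.150],-106.9)
E
```

```text
t 19.35 pos [0.5073 0.1632 0.1686] yawy -130.53 z [-1.3e-03 -3.0e-04 -1.0e+00] q [ 13.3  17.6  96.3   0.   66.2 143.8] F [ 0.5 -0.3 -1.2] M [ 0.04  0.02 -0.07] w 0.0457
tilt fix ax,ay 0.0011 0.0008
shift cm [ 0.14 -0.18  1.86] rotvec [ 0.001  0.001 -0.412]
```

Emit:
jog_arm([
  [[0.02,-0.02,-0.15,0,0,0,0.45],[0.02,-0.02,-0.15,0,0,0,0.45],[0.02,-0.02,-0.15,0,0,0,0.45]],
], squeeze=40)

```text
time_s: 19.6
eef_pos: [0.508, 0.1633, 0.1734]
tcp_rot: [0.938, -0.346, -0.001, 0.0]
force: [0.5, 0.3, -0.9]
grip_width: 0.045
```

```bash
python3 - <<'E'
from h import *
st([.5095,.1637,.150],-106.9)
s,im=save("wrist","w9")
E
```

```text
t 19.6 pos [0.508  0.1633 0.1734] yawy -130.52 z [-1.7e-03 -4.0e-04 -1.0e+00] q [ 13.3  17.4  95.9   0.   66.9 143.8] F [ 0.5  0.3 -0.9] M [-0.02  0.01  0.01] w 0.045
tilt fix ax,ay 0.0014 0.0011
shift cm [ 0.09 -0.13  2.34] rotvec [ 0.001  0.001 -0.412]
```

View pics/w9.png

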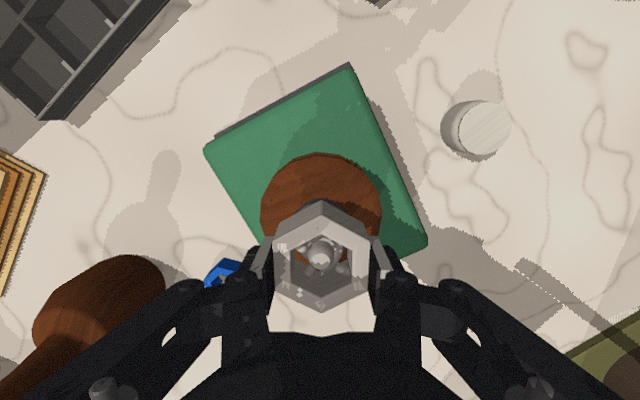

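The nut still fills the same place between the pads while the spindle tip recedes inside the bore, so the thread has let go and the nut is rising with the hand. I lift it clear.

Emit:
jog_arm([
  [[0,0,-0.3,0,0,0,0.45],[0,0,-0.4,0,0,0,0.45],[0,0,-0.5,0,0,0,0.45],[0,0,-0.6,0,0,0,0.45],[0,0,-0.8,0,0,0,0.45],[0,0,-1,0,0,0,0.45],[0,0,-1,0,0,0,0.45],[0,0,-1,0,0,0,0.45],[0,0,-1,0,0,0,0.45],[0,0,-0.5,0,0,0,0.45],[0,0,0,0,0,0,0.45]],
])

```text
time_s: 20.57
eef_pos: [0.5091, 0.1635, 0.2539]
tcp_rot: [0.938, -0.346, 0.001, -0.001]
force: [0.1, 1.0, -1.5]
grip_width: 0.0451
```

```bash
python3 - <<'E'
from h import *
st([.523,-.221,.24],-106.9)
E
```

```text
t 20.5667 pos [0.5091 0.1635 0.2539] yawy -130.52 z [ 2.6e-03  6.0e-04 -1.0e+00] q [ 13.3  13.3  89.1   0.   77.4 143.8] F [ 0.1  1.  -1.5] M [-0.09  0.   -0.02] w 0.0451
tilt fix ax,ay -0.0022 -0.0016
shift cm [26.04 28.33  1.37] rotvec [-0.002 -0.002 -0.412]
```

Emit:
jog_arm([
  [[1,1.1,0,0,0,0,0.45],[2,2.2,0,0,0,0,0.45],[2,2.2,0,0,0,0,0.45],[2,2.2,0,0,0,0,0.45],[2,2.2,0,0,0,0,0.45],[2,2.2,0,0,0,0,0.45],[2,2.2,0,0,0,0,0.45],[2,2.2,0,0,0,0,0.45],[2,2.2,0,0,0,0,0.45],[2,2.2,0,0,0,0,0.45],[2,2.2,0,0,0,0,0.45],[2,2.2,0,0,0,0,0.45],[2,2.1,0,0,0,0,0.45],[1,1,0,0,0,0,0.45],[0,0,0,0,0,0,0.45],[0,0,0,0,0,0,0.45]],
])

```text
time_s: 21.9
eef_pos: [0.5215, -0.2367, 0.2494]
tcp_rot: [0.939, -0.344, -0.001, -0.003]
force: [0.4, -0.1, -1.9]
grip_width: 0.045
```

```bash
python3 - <<'E'
from h import *
st([.523,-.221,.1],-130.5)
save("wrist","w10")
E
```

```text
t 21.9 pos [ 0.5215 -0.2367  0.2494] yawy -130.28 z [ 2.0e-04  5.4e-03 -1.0e+00] q [-28.8  16.7  84.9   0.3  78.5 101.4] F [ 0.4 -0.1 -1.9] M [ 0.02  0.01 -0.03] w 0.045
tilt fix ax,ay -0.0042 0.0033
shift cm [-0.85 -1.23 14.95] rotvec [-0.004  0.003  0.004]
```

View pics/w10.png

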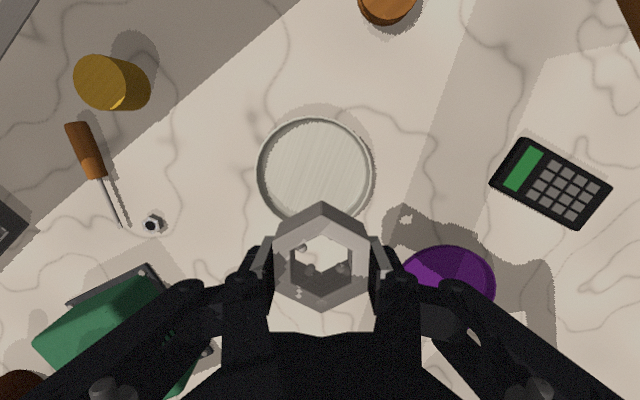

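The nut is held level between the pads, with the dish at about (315,170) and clear of it. I descend over the dish centre.

Emit:
jog_arm([
  [[-0.3,-0.4,1,-0.004,0.003,0,0.45],[-0.3,-0.4,1.6,0,0,0,0.45],[-0.2,-0.4,2,0,0,0,0.45],[0,0,2,0,0,0,0.45],[0,0,2,0,0,0,0.45],[0,0,2,0,0,0,0.45],[0,0,2,0,0,0,0.45],[0,0,2,0,0,0,0.45],[0,0,1.5,0,0,0,0.45],[0,0,1,0,0,0,0.45],[0,0,0,0,0,0,0.45],[0,0,0,0,0,0,0.45]],
])

```text
time_s: 22.95
eef_pos: [0.5246, -0.1993, 0.0755]
tcp_rot: [0.942, -0.335, 0.0, -0.004]
force: [0.5, -0.5, -1.4]
grip_width: 0.0452
```

```bash
python3 - <<'E'
from h import *
st([.523,-.221,.02],-130.5)
E
```

```text
t 22.95 pos [ 0.5246 -0.1993  0.0755] yawy -129.17 z [ 0.0034  0.0072 -1.    ] q [-25.4  25.7  99.2   0.6  55.1 103.4] F [ 0.5 -0.5 -1.4] M [-0.02  0.   -0.02] w 0.0452
tilt fix ax,ay -0.0077 0.0019
shift cm [1.25 1.83 5.54] rotvec [-0.008  0.002  0.023]
```

Emit:
jog_arm([
  [[0.3,0.45,0.4,-0.008,0.002,0.02,0.45],[0.3,0.45,0.8,0,0,0,0.45],[0.3,0.45,0.8,0,0,0,0.45],[0.3,0.4,0.8,0,0,0,0.45],[0,0,0.8,0,0,0,0.45],[0,0,0.4,0,0,0,0.45],[0,0,0,0,0,0,0.45],[0,0,0,0,0,0,0.45],[0,0,0,0,0,0,0.45]],
])

```text
time_s: 23.7
eef_pos: [0.5253, -0.2243, 0.0348]
tcp_rot: [0.938, -0.346, 0.003, 0.001]
force: [0.5, 0.3, -2.0]
grip_width: 0.0448
```

```bash
python3 - <<'E'
from h import *
st([.523,-.221,.007],-130.5)
E
```

```text
t 23.7 pos [ 0.5253 -0.2243  0.0348] yawy -130.47 z [ 0.0058 -0.0041 -1.    ] q [-2.730e+01  2.930e+01  1.004e+02 -1.000e-01  4.990e+01  1.032e+02] F [ 0.5  0.3 -2. ] M [-0.    0.01 -0.04] w 0.0448
tilt fix ax,ay -0.0007 -0.0071
shift cm [-0.4  -0.1   2.78] rotvec [-0.001 -0.007  0.001]
```

Emit:
jog_arm([
  [[-0.1,0,0.4,-0.001,-0.005,0,0.45],[-0.1,0,0.5,0,0,0,0.45],[0,0,0.5,0,0,0,0.45],[0,0,0.4,0,0,0,0.45],[0,0,0.3,0,0,0,0.45],[0,0,0.1,0,0,0,0.45],[0,0,0,0,0,0,0.45],[0,0,0,0,0,0,0.45]],
])

```text
time_s: 24.37
eef_pos: [0.5241, -0.2224, 0.011]
tcp_rot: [0.938, -0.346, 0.001, 0.0]
force: [0.5, 1.0, -0.8]
grip_width: 0.0446
```

```bash
python3 - <<'E'
from h import *
st([.523,-.221,.007],-130.5)
E
```

```text
t 24.3667 pos [ 0.5241 -0.2224  0.011 ] yawy -130.43 z [ 0.0018 -0.0016 -1.    ] q [-27.2  31.2 101.5  -0.   47.1 103.2] F [ 0.5  1.  -0.8] M [0.   0.02 0.01] w 0.0446
tilt fix ax,ay 0.0001 -0.0024
shift cm [-0.18 -0.03  0.4 ] rotvec [ 0.    -0.002  0.001]
```

Emit:
jog_arm([
  [[0,0,0.1,0,0,0,0.45],[0,0,0.1,0,0,0,0.45],[0,0,0.1,0,0,0,0.45]],
])

```text
time_s: 24.62
eef_pos: [0.5246, -0.2226, 0.0083]
tcp_rot: [0.938, -0.345, 0.002, 0.001]
force: [0.2, 0.3, -1.3]
grip_width: 0.0452
```

```bash
python3 - <<'E'
from h import *
st([.523,-.221,.007],-130.5)
E
```

```text
t 24.6167 pos [ 0.5246 -0.2226  0.0083] yawy -130.42 z [ 0.0028 -0.0021 -1.    ] q [-27.2  31.4 101.6  -0.   46.7 103.2] F [ 0.2  0.3 -1.3] M [ 0.02 -0.02  0.05] w 0.0452
tilt fix ax,ay -0.0002 -0.0035
shift cm [-0.23 -0.02  0.12] rotvec [-0.    -0.004  0.001]
```

Emit:
jog_arm([
  [[0,0,0.08,0,0,0,0.45],[0,0,0.05,0,0,0,0.45]],
])

```text
time_s: 24.78
eef_pos: [0.5247, -0.2227, 0.007]
tcp_rot: [0.938, -0.345, 0.002, 0.001]
force: [-1.1, -0.2, -1.5]
grip_width: 0.0451
```

```bash
python3 - <<'E'
from h import *
st([.523,-.221,.007],-130.5)
E
```

```text
t 24.7833 pos [ 0.5247 -0.2227  0.007 ] yawy -130.42 z [ 0.0032 -0.0023 -1.    ] q [-27.2  31.6 101.7  -0.   46.5 103.2] F [-1.1 -0.2 -1.5] M [-0.02 -0.01 -0.  ] w 0.0451
tilt fix ax,ay -0.0003 -0.004
shift cm [-0.24 -0.02 -0.  ] rotvec [-0.    -0.004  0.001]
```

Emit:
jog_arm([
  [[0,0,0.06,0,0,0,0.45],[0,0,0.05,0,0,0,0.45]],
])

```text
time_s: 24.95
eef_pos: [0.5248, -0.2228, 0.0066]
tcp_rot: [0.938, -0.346, 0.002, 0.001]
force: [-1.3, 0.7, 6.2]
grip_width: 0.0452
```

```bash
python3 - <<'E'
from h import *
st([.523,-.221,.007],-130.5)
E
```

```text
t 24.95 pos [ 0.5248 -0.2228  0.0066] yawy -130.43 z [ 0.0035 -0.0025 -1.    ] q [-27.2  31.6 101.7  -0.   46.5 103.2] F [-1.3  0.7  6.2] M [0.2  0.38 0.01] w 0.0452
tilt fix ax,ay -0.0004 -0.0042
shift cm [-0.25 -0.02 -0.04] rotvec [-0.    -0.004  0.001]
```

Emit:
jog_arm([
  [[0,0,0.06,0,0,0,0.45],[0,0,0,0,0,0,0.45]],
])

```text
time_s: 25.12
eef_pos: [0.5248, -0.2227, 0.0069]
tcp_rot: [0.938, -0.345, 0.002, 0.001]
force: [-0.1, -0.0, -1.8]
grip_width: 0.0453
```

```bash
python3 - <<'E'
from h import *
st([.523,-.221,.007],-130.5)
E
```

```text
t 25.1167 pos [ 0.5248 -0.2227  0.0069] yawy -130.42 z [ 0.0039 -0.0027 -1.    ] q [-27.2  31.5 101.7  -0.   46.5 103.2] F [-0.1 -0.  -1.8] M [ 0.   -0.04  0.04] w 0.0453
tilt fix ax,ay -0.0005 -0.0048
shift cm [-0.25 -0.01 -0.01] rotvec [-0.    -0.005  0.001]
```

Contact came at TCP z = 6.6 mm, as predicted. I open gently.

Emit:
jog_arm([
  [[0,0,0.02,0,0,0,0.56],[0,0,0,0,0,0,0.6],[0,0,0,0,0,0,0.66],[0,0,0,0,0,0,0.75],[0,0,0,0,0,0,0.75],[0,0,0,0,0,0,0.75]],
], squeeze=20)

```text
time_s: 25.62
eef_pos: [0.5258, -0.2233, 0.0069]
tcp_rot: [0.938, -0.346, 0.003, 0.001]
force: [-0.3, -0.1, -0.2]
grip_width: 0.0643
```

```bash
python3 - <<'E'
from h import *
st([.523,-.221,.007],-130.5)
save("wrist","w11")
E
```

```text
t 25.6167 pos [ 0.5258 -0.2233  0.0069] yawy -130.43 z [ 0.006  -0.0037 -1.    ] q [-27.2  31.6 101.7  -0.   46.4 103.2] F [-0.3 -0.1 -0.2] M [ 0.   -0.03  0.05] w 0.0643
tilt fix ax,ay -0.001 -0.007
shift cm [-0.37  0.01 -0.01] rotvec [-0.001 -0.007  0.001]
```

View pics/w11.png

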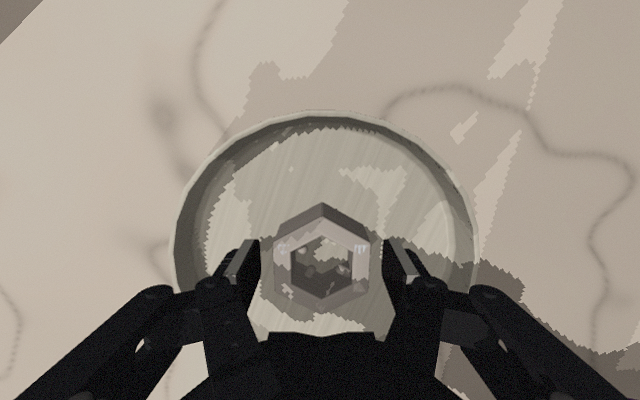

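The nut sits in the dish at about (322,262), and the fingers stand clear on both sides. I rise straight up.

Emit:
jog_arm([
  [[0,0,-0.3,0,0,0,0.75],[0,0,-0.6,0,0,0,0.75],[0,0,-1,0,0,0,0.75],[0,0,-1.5,0,0,0,0.75],[0,0,-2,0,0,0,0.75],[0,0,-2,0,0,0,0.75],[0,0,-2,0,0,0,0.75],[0,0,-2,0,0,0,0.75],[0,0,-2,0,0,0,0.75],[0,0,-2,0,0,0,0.75],[0,0,-2,0,0,0,0.75],[0,0,-2,0,0,0,0.75],[0,0,0,0,0,0,0.75],[0,0,0,0,0,0,0.75],[0,0,0,0,0,0,0.75],[0,0,0,0,0,0,0.75],[0,0,0,0,0,0,0.75]],
])

```text
time_s: 27.08
eef_pos: [0.5225, -0.2214, 0.221]
tcp_rot: [0.938, -0.345, 0.006, 0.001]
force: [-0.3, -0.3, 0.8]
grip_width: 0.0644
```

```bash
python3 - <<'E'
from h import *
s=st()
save("wrist","w12");save("scene","sc12");save("side","sd12")
a=cv2.imread("pics/scene0.png");b=cv2.imread("pics/sc12.png")
cv2.imwrite("pics/cmp.png",np.hstack([cv2.imread("pics/sd12.png")[100:400,180:480],b[120:320,180:480].repeat(1,0) if 0 else cv2.resize(b[120:320,180:480],(450,300))]))
E
```

```text
t 27.0833 pos [ 0.5225 -0.2214  0.221 ] yawy -130.42 z [ 0.0107 -0.0061 -0.9999] q [-27.2  17.1  88.6  -0.   73.6 103.2] F [-0.3 -0.3  0.8] M [ 0.06  0.03 -0.02] w 0.0644
tilt fix ax,ay -0.0023 -0.0121
```

View pics/w12.png

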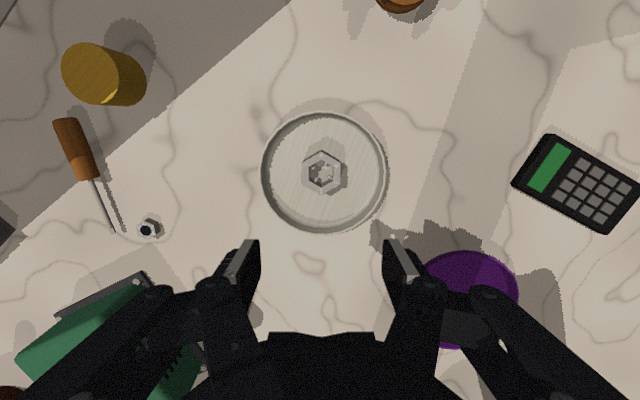

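View pics/cmp.png

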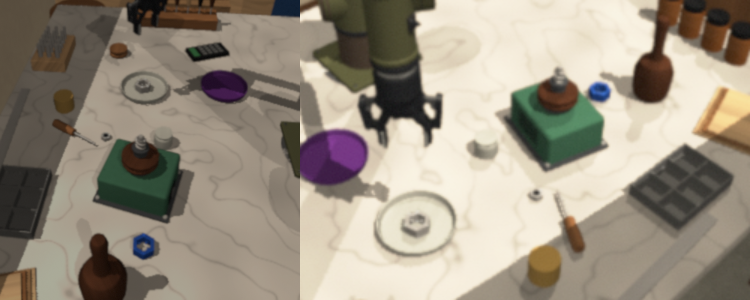

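The nut lies flat in the middle of the dish, at (324,173) in the wrist view with the dish centre at (325,172). The spindle is bare, the hand is clear, and the bystanders stand where they were. I hand in the job.

```bash
python3 -c "
from h import *
print(np.abs(observe()['joint_velocities']).max()); print(arm.sign_off())"
```

```text
0.007731998234772904
the job is handed in; nothing more can be done
None
```

I unscrewed the nut, laid it flat in the metal dish and handed in the job at about 27 s of the 72 s allowed. The hand-in gave no verdict, so the result rests on my own checks.

- **Unscrewing:** I turned it about 237° clockwise in one grip, and it climbed about 14 mm. I then felt for release with a gentle lift: the hand carried only the nut's weight, about 2 N. The force readings I took during the climb and lift-off stayed under about 3 N.
- **Lifting and setting down:** After lifting it clear I carried it to the dish and lowered it until it touched at the expected height. The touch read about 6 N against the dish. Then I let go without a drop.
- **Last checks:** In the wrist view the nut sits at (324,173) with the dish centre at about (325,172), well inside the 45 mm allowed. The hand is about 20 cm above it and touching nothing. By eye, the bystanders, the blue nut and the purple dish look unmoved in the scene and side views; I did not measure them.
- **What was off:** The hand drifted sideways by up to about 2.5 mm from the measured spindle axis while turning. No side force above about 2.5 N showed in the readings. The forces are spot readings between moves, so a brief peak within a move could have been missed.

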